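# Move the splash guard to the other dispensing stand

## Task

The two adhesive dispensing stands share one splash guard, and the bare stand is to run next. Squeeze the two finger tabs on the guard's hinge together to draw in both sprung hinge pins, lift the guard off, lower it the same way round into the other stand's hinge brackets and press it down on their sprung seats until you feel it firmly home, then let the pins spring out into their holes and leave it hanging straight. Those brackets were clamped by hand a little high or low, so go by feel, never force the guard or the stands, and leave the other things where they are.

Things in the scene. Friction and masses are not known exactly. Their poses are not given: they have to be found in the camera images.
- guard: Splash guard, 0.34 kg +-30 %: aluminium hinge barrel (14 mm diameter, 160 mm long), under it a framed clear window 124 mm wide, 3 mm thick, to 90 mm below the barrel's axis, with a drip lip bent 14 mm to the front at its bottom edge. Starts hung on stand_a. Origin: middle of the barrel's axis; y along the barrel, z up, -x the lip's (front) side.
- tabs (a point): Point 26 mm above the barrel's axis, midway between two upright steel finger tabs: flat faces square to the guard's y, 16 mm wide, 4 mm thick, tops 37 mm above the axis. Outer faces 58 mm apart with pins out, 38 mm with pins drawn. A fixed block 26 mm wide (y), up to 28 mm above the axis, is between them. The barrel's bare top under the tabs can be pressed on.
- left_end (a point): Centre of the guard barrel's +y end face, 80 mm from the guard's origin along its y.
- pin_left (a joint): Travel of the steel hinge pin (6 mm diameter, 1 mm chamfer) at the guard's +y end, in m. 0: fully out, 9 mm beyond the barrel's end. 0.010: at its stop, just inside the barrel's end. It moves with the tab on its side, pushed towards the middle; its spring pushes back with 4 N (out) to 8 N (drawn). A 15 to 30 N grip on both tabs draws both pins and carries the guard.
- pin_right (a joint): The same for the pin and tab at the guard's -y end: 0 fully out, 0.010 fully drawn.
- stand_a: Dispensing stand, the guard hangs on it at the start. Black base 220 (x) x 250 (y) x 15 mm, origin at the centre of its underside. Two steel posts, 14 mm thick, 175 mm high, at x = -85, y = +-103 mm carry the hinge brackets. Column, valve and needle, up to 335 mm high, stand 80 mm or more behind the hinge (+x side).
- a_hinge (a point): Middle of stand_a's hinge axis, 85 mm in front of the base's centre (-x), 125 mm above the bench. Each bracket is a cradle, open on top: floor under the barrel's last 14 mm, cheeks 16.4 mm apart, end wall with an 8.4 mm hole for the pin. End walls 163 mm apart, flared mouths up to 26 mm above the axis. A sprung plunger in each floor lifts a barrel 6 mm when the pins are drawn.
- stand_b: The other, bare stand, built like stand_a, same origin and axes; but its pair of hinge brackets (level with each other) was clamped on the posts by hand, up to 11 mm too low or too high: not measured, to be felt. Its two seat plungers, 6 mm travel, together push up with 5 to 6.5 N, more than the guard's weight; only when pressed down to the solid floors are the pins level with their holes.
- b_hinge (a point): Middle of stand_b's nominal hinge axis, 85 mm in front of the base's centre (-x), 125 mm above the bench; brackets as at a_hinge. A seated barrel lies on this spot seen from above, its axis from 11 mm below to 11 mm above it; let go, the plungers lift it 1 mm until the pins bear in their holes. Keep the force between guard and stand under 25 N: the clamps slip beyond it.
- cap_a: White plastic ring cap, 26 mm diameter, 9 mm high, lying on stand_a's base; leave alone.
- cap_b: White plastic ring cap, 26 mm diameter, 9 mm high, lying on stand_b's base; leave alone.
- glue_bottle: White bottle, 54 mm diameter, 130 mm high, upright on the bench; origin under its foot; leave alone.
- waste_cup: Black open cup, 84 mm diameter, 75 mm high, on the bench; leave alone.
- jar: Dark jar with steel lid, 60 mm diameter, 60 mm high, on the bench; leave alone.
- screwdriver: Screwdriver lying on the bench; leave alone.
- spatula: Spatula 180 mm long lying on the bench; leave alone.
Mind the look-alikes: they are no part of the job. There is more than one size of the guard; the job needs the larger.

How it is judged (in metres and radians):
On the way:
1. the guard, its pins drawn, is lifted clear of the stand it hung on (distance between guard and a_hinge above 0.05 m and value of joint each of pin_left, pin_right above 0.006 m and contact force between guard and stand_a below 0.1 N), for 0.1 s.
At the end, for the whole second after the job is handed in: The guard hangs at rest in stand_b's brackets, lip to the front: origin within 4 mm of b_hinge seen from above and 13.5 mm in height, barrel within 0.03 rad of the stand's y axis, within 0.2 rad of hanging straight, both pins within 2.5 mm of fully out, so in their holes (horizontal distance between guard and b_hinge below 0.004 m and z of guard in the frame of b_hinge between -0.0135 and 0.0135 m and angle between the y axis of guard and the y axis of stand_b, either way round below 0.03 rad and y of left_end in the frame of stand_b above 0.06 m and angle between guard's own z axis and vertical below 0.2 rad and value of joint each of pin_left, pin_right below 0.0025 m and linear speed of guard below 0.02 m/s); the robot touches nothing.
It fails at once if the guard is forced against a stand or its brackets (contact above 25 N) (contact force between guard and stand_a above 25 N or contact force between guard and stand_b above 25 N).
It fails at once if the robot pushes on a stand (above 25 N) (contact force between the arm and stand_a above 25 N or contact force between the arm and stand_b above 25 N).
It fails at once if another thing is pushed about (more than 20 mm) (distance of any of cap_a, cap_b, glue_bottle, waste_cup, jar, screwdriver, spatula from where it was at the start of the episode above 0.02 m).
It also fails if it takes over 45 s, if anything falls off the work surface, if the arm or the gripper's body presses on something with over 40 N, if the wrist force passes 120 N, or if a joint passes its speed limit or range.

## Robot

A 6-joint arm with a two-finger parallel gripper is mounted at the origin on the work surface. World frame = base frame: x ahead of the robot, y to its left, z up, the work surface at z = 0. Lengths are in mm, angles in rad, forces in N, time in s.
With the tool pointing down it reaches from about 350 to 925 mm from the base axis. Payload 6.4 kg.
Tool frame: the origin (TCP) lies midway between the tips of the shut fingers; the grasp point (between the pads) lies 19 mm behind it; z points along the fingers, y is the line along which they close (so a half turn about z gives the same grasp; the last joint's range is limited). The gripper opens to 94 mm and grips with 3 to 60 N. Pads are 16 mm wide; open, the fingers measure 119 mm over their backs; the gripper's body (75 mm by 177 mm) begins 78 mm behind the grasp point.
Start: joints at [0.975, 0.245, 1.558, -0, 1.339, -0.174], TCP at [266.111, 593.042, 205.455] pointing down, gripper open.
Joint ranges: [-3.13, 3.13], [-1.02, 2.26], [0.13, 2.54], [-0.95, 4.09], [0.21, 2.88], [-2.74, 2.74]. Speed limits (rad/s): [2.57, 2.57, 3.14, 3.14, 3.14, 3.14].

## Interface

Orientations are given as a unit quaternion [x, y, z, w].
In Python, from rig import * gives the robot as it stands. The module is installed in compiled form; this text tells all that it offers.
- The arm moves only by the tool arm_command, never from a script. Its argument "motion" is a list of rows, each an object of numbers: "hand": the opening, from -1 (shut) to 1 (fully open); "x", "y", "z": the shift along the world's x, y, z in a scale on which 1.0 is 75 cm; "rx", "ry", "rz": the turn, a rotation vector about the world's x, y, z in shares of 120 degrees (1.0 is 120 degrees). In form: [{"hand": .., "x": .., "y": .., "z": .., "rx": .., "ry": .., "rz": ..}, ...]. A call has 1 to 5 rows; each row is the pose to reach, as a shift and turn from the pose commanded when the call began; what a row does not reach only later rows make up. A row lasts 1/8 s, in which the tool goes at most 62.5 mm and 10.7 degrees, less where a joint would pass 70% of its speed; a pose out of reach is approached as far as the arm can. A call with a gripper value outside its range is refused whole. The fingers move at their own pace and stop on an object; "force" is the grip in N (left out, the last holds). Time passes only in rows, so rows that repeat a pose let the fingers close. It gives the time, the measured TCP pose, the force, the opening and the grip force at its end, in the units of the state.
- sense(): the state, without advancing time (a new reading comes with each control period).
- camera(name): name is "side" or "top" or "wrist"; returns the picture (480x640x3 uint8, red, green, blue); there is no depth.
- calibration(name): a dict with "intrinsics" (3x3 intrinsics, pixels), "R" (3x3) and "t" (3): a world point X has camera coordinates R X + t; the wrist camera has in their place "T_tool_cam" (4x4, takes a point from camera to tool coordinates, whose origin is the TCP and whose axes are the flange's). Camera axes: x right, y down, z forward; pixel columns grow to the right and rows downward; lengths in mm; the calibration is good to about 2 mm. A picture is of the moment at which its call begins: read the wrist's pose just before it. calibration takes no time and is no camera call.
- sign_off(): hands the job in; it is judged then, once.
Trained networks look in the newest picture that a camera, given by its name, has taken for a name from the list of things; names that differ only in an ending like _2 or _b are one class to them, and where a whole thing is asked for, a point or a joint stands for the part that bears it (a point fixed in the world has none). Each returns a list of dicts, best first, with "score" (0 to 1); they miss things now and then, are a little off and sometimes report something else, mostly with a low value. They report only what shows in the picture. A call takes as long as a camera call. They do not tell look-alikes from the thing itself.
- look_for(camera, target): "location" ([x, y, z] in mm, in the coordinates of the camera as it stood for that picture, good to about 4 mm: the middle of the surface that is visible of it).
- silhouettes(camera, target): "region" (480x640 bool, what is visible of it).
- tip_of(camera, target): "location" ([x, y, z] in mm, in the coordinates of the camera as it stood for that picture, good to about 4 mm: a listed point, or the origin of a listed thing).
The state is a dict: "time": time; "joint_positions": joint angles; "joint_vel": joint speeds; "joint_efforts": joint torques, N m; "position": TCP position; "tcp_rot": TCP orientation; "contact_force": force on the tool from outside, world axes, zero at the start; "moment": the same for the moment, N m; "grip_width": opening from 0.0 (shut) to 1.0 (fully open); "finger_force": force on a finger pad.
Only numpy, scipy, OpenCV 4.12 (cv2) and the standard library are available. Lean on these libraries where they do the work, as an engineer would, in place of code of your own. Each camera call takes 0.05 s, during which the arm holds its last target. There are 200 camera calls.

## Working session

There is one attempt and no reset: what is moved stays moved. The work goes in short steps, Python scripts to look and compute and a tool call to move; the robot and the scene stay as the last step left them, time stands still between calls to the robot, and variables do not carry over. Pictures are saved under pics/ and viewed, at most 11 in all, crops included, and the job is handed in when it is done.

Besides the shell and the picture viewer there is one more tool, called after "Call:" in YAML: its name, and indented under it one key for each argument. arm_command: Moves the arm, as the interface text tells. Its arguments: {"type":"object","properties":{"motion":{"type":"array","items":{"type":"object","properties":{"hand":{"type":"number"},"x":{"type":"number"},"y":{"type":"number"},"z":{"type":"number"},"rx":{"type":"number"},"ry":{"type":"number"},"rz":{"type":"number"}}}},"force":{"type":"number"}},"required":["motion"]}

```bash
mkdir -p pics; cat > h.py <<'E'
from rig import *
import numpy as np, cv2
from scipy.spatial.transform import Rotation as Ro
def T(c):
    k=calibration(c)
    if c=="wrist":
        s=sense(); M=np.eye(4); M[:3,:3]=Ro.from_quat(s["tcp_rot"]).as_matrix(); M[:3,3]=s["position"]
        return M@np.array(k["T_tool_cam"])
    M=np.eye(4); R=np.array(k["R"]); M[:3,:3]=R.T; M[:3,3]=-R.T@np.array(k["t"]); return M
def pix(c,p): 
    K=np.array(calibration(c)["intrinsics"]); q=K@np.array(p); return (q[:2]/q[2]).round()
def show(c,fn,names,m=3):
    M=T(c)
    for f,n in names:
        for d in (look_for if f=="l" else tip_of)(c,n)[:m]:
            p=np.array(d["location"]); print(c,f,n,round(d["score"],2),(M[:3,:3]@p+M[:3,3]).round(1),pix(c,p))
def proj(c,X):
    M=np.linalg.inv(T(c)); return pix(c,M[:3,:3]@np.array(X)+M[:3,3])
E
python3 - <<'E'
from h import *
s=sense(); print(s)
for c in("top","side"):
    im=camera(c); cv2.imwrite(f"pics/{c}0.png",im[:,:,::-1])
    show(c,0,[("t","guard"),("t","tabs"),("t","left_end"),("t","stand_a"),("t","stand_b"),("l","glue_bottle"),("l","waste_cup"),("l","jar")])
print(sense()["time"])
E
```

```text
{'time': 0.0, 'joint_positions': array([ 9.74891877e-01,  2.45820034e-01,  1.55899172e+00, -4.06065186e-05,
        1.33870692e+00, -1.74051499e-01]), 'joint_vel': array([-0.00237815,  0.00144584, -0.0020683 ,  0.00027081, -0.00023005,
        0.00188851]), 'joint_efforts': array([-1.20008313e-03, -4.15859842e+01, -3.14586639e+01,  6.83365390e-02,
        3.34510789e-02, -1.47767905e-04]), 'position': array([265.77755581, 592.52190815, 204.35354577]), 'tcp_rot': array([ 2.09361250e-01,  9.77837890e-01, -8.99941564e-04, -3.43338610e-04]), 'contact_force': array([-0.38518884, -0.69061384, -0.48497514]), 'moment': array([ 0.0007483 ,  0.10388313, -0.00414328]), 'finger_force': 0.0, 'grip_width': 1.0024367599801214}
top t guard 0.71 [531.8 253.3 125. ] [208. 201.]
top t tabs 0.8 [530.1 252.1 148. ] [206. 200.]
top t tabs 0.55 [174.1 294.9  88.4] [194. 352.]
top t left_end 0.79 [546.8 334.9 128.6] [173. 195.]
top t left_end 0.55 [209.5 249.1  66.1] [214. 336.]
top t left_end 0.52 [ 311.4 -381.5    1.3] [467. 290.]
top t stand_a 0.77 [ 589.  -219.    -4.2] [400. 184.]
top t stand_a 0.68 [6
[... 497 characters left out ...]
[347. 151.]
side t guard 0.6 [176.9 296.9  67.4] [224. 169.]
side t tabs 0.75 [176.2 298.3  87.5] [223. 163.]
side t tabs 0.58 [531.9 250.8 151.1] [347. 144.]
side t left_end 0.85 [210.5 249.4  69.1] [236. 177.]
side t left_end 0.42 [544.3 328.2 127.4] [346. 135.]
side t stand_a 0.86 [608.2 230.4   5.3] [371. 186.]
side t stand_a 0.8 [ 588.2 -221.6    1.3] [402. 307.]
side t stand_b 0.86 [608.2 230.4   5.3] [371. 186.]
side t stand_b 0.8 [ 588.2 -221.6    1.3] [402. 307.]
side l glue_bottle 0.96 [325.7 286.5  67.2] [275. 166.]
side l glue_bottle 0.74 [ 603.9 -250.2   25.6] [413. 309.]
side l waste_cup 0.74 [ 307.9 -359.8   42.7] [294. 362.]
side l jar 0.86 [364.6 106.8  45.6] [295. 211.]
0.9
```

View pics/top0.png

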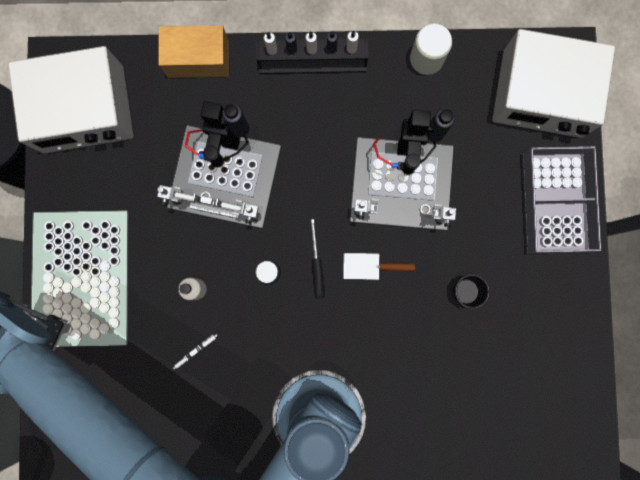

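View pics/side0.png

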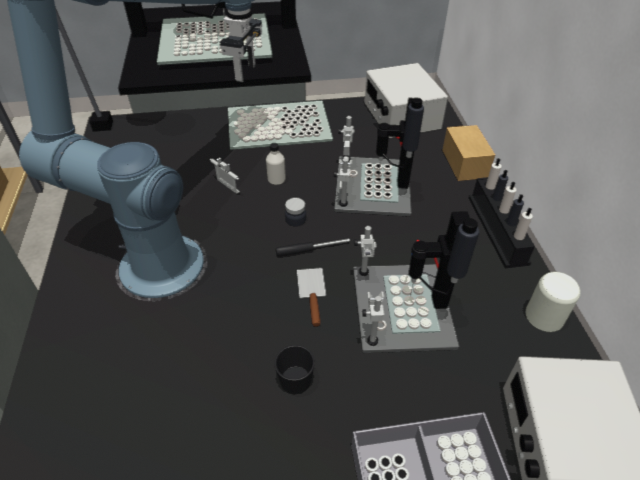

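The top image shows stand_a with a guard hung on it at about (207,200) and bare stand_b at (403,183). There are two guard candidates: the one on stand_a at (207,200), and a small loose one on the bench at (195,350). The task says the guard starts on stand_a and is the larger, so it's the first. I'll confirm this with a wrist crop.

The rows are not in the units I measure in: shifts go in shares of 75 cm and turns go in shares of 120 degrees. I convert before sending: -19 cm / 75 = -0.2533, -14 cm / 75 = -0.1867, 14 degrees / 120 = 0.1167.

Call:
arm_command:
  motion:
    - {"z": 0.0667, "hand": 1}
    - {"x": 0.04, "y": -0.0533, "z": 0.12, "rz": 0.0417}
    - {"x": 0.0933, "y": -0.12, "z": 0.1333, "rz": 0.0833}
    - {"x": 0.1467, "y": -0.1867, "z": 0.1467, "rz": 0.1167}
    - {"x": 0.1867, "y": -0.2533, "z": 0.16, "rz": 0.1167}

```text
$.motion[0]: bad value
```

```bash
python3 - <<'E'
from h import *
print(calibration("wrist"), sense()["time"])
E
```

```text
{'intrinsics': array([[392.145909  ,   0.        , 324.51874472],
       [  0.        , 392.145909  , 237.15108634],
       [  0.        ,   0.        ,   1.        ]]), 'T_tool_cam': array([[ 5.16527757e-04, -9.72555302e-01, -2.32671267e-01,
         6.68263966e+01],
       [ 9.99999856e-01,  4.67948167e-04,  2.63987093e-04,
         2.86903298e-01],
       [-1.47863954e-04, -2.32671370e-01,  9.72555403e-01,
        -1.79419985e+02],
       [ 0.00000000e+00,  0.00000000e+00,  0.00000000e+00,
         1.00000000e+00]])} 0.9
```

To row units: -19 cm / 75 = -0.2533, -14 cm / 75 = -0.1867, 14 degrees / 120 = 0.1167.

Call:
arm_command:
  motion:
    - {"hand": 1, "x": 0, "y": 0, "z": 0.0667, "rx": 0, "ry": 0, "rz": 0}
    - {"hand": 1, "x": 0.04, "y": -0.0533, "z": 0.12, "rx": 0, "ry": 0, "rz": 0.0417}
    - {"hand": 1, "x": 0.0933, "y": -0.12, "z": 0.1333, "rx": 0, "ry": 0, "rz": 0.0833}
    - {"hand": 1, "x": 0.1467, "y": -0.1867, "z": 0.1467, "rx": 0, "ry": 0, "rz": 0.1167}
    - {"hand": 1, "x": 0.1867, "y": -0.2533, "z": 0.16, "rx": 0, "ry": 0, "rz": 0.1167}

```text
time: 1.52
position: [405.8, 403.6, 325.4]
tcp_rot: [0.088, 0.996, 0.0, 0.0]
contact_force: [0.1, 0.2, -0.6]
grip_width: 1.0
finger_force: 0.0
```

To row units: -15 cm / 75 = -0.2, 11 cm / 75 = 0.1467.

Call:
arm_command:
  motion:
    - {"hand": 1, "x": 0.0533, "y": -0.0667, "z": 0, "rx": 0, "ry": 0, "rz": 0}
    - {"hand": 1, "x": 0.1067, "y": -0.1333, "z": 0, "rx": 0, "ry": 0, "rz": 0}
    - {"hand": 1, "x": 0.1467, "y": -0.2, "z": 0, "rx": 0, "ry": 0, "rz": 0}
    - {"hand": 1, "x": 0.1467, "y": -0.2, "z": 0, "rx": 0, "ry": 0, "rz": 0}

```text
time: 2.02
position: [516.5, 252.1, 324.8]
tcp_rot: [0.092, 0.996, -0.0, -0.0]
contact_force: [0.1, 0.7, 0.3]
grip_width: 1.0
finger_force: 0.0
```

```bash
python3 - <<'E'
from h import *
s=sense();print(s["position"],s["time"])
im=camera("wrist"); cv2.imwrite("pics/w0.png",im[:,:,::-1])
show("wrist",0,[("t","guard"),("t","tabs"),("t","left_end"),("t","stand_a"),("l","tabs")])
print(sense()["time"])
E
```

```text
[516.46972927 252.07116316 324.80171115] 2.025
wrist t guard 0.66 [532.2 251.2 132. ] [325. 232.]
wrist t left_end 0.63 [548.9 333.2 125.1] [409. 232.]
wrist t stand_a 0.66 [614.3 234.    1.1] [323. 271.]
wrist t stand_a 0.52 [533.7 250.9 127.5] [324. 232.]
wrist l tabs 0.84 [525.8 253.2 132.5] [325. 225.]
2.325
```

View pics/w0.png

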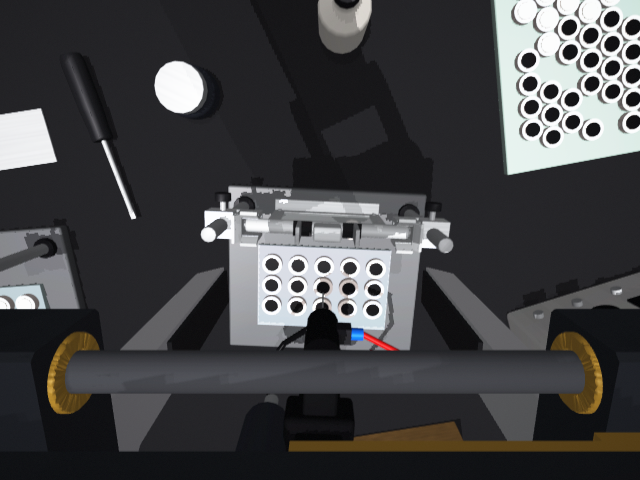

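```bash
python3 - <<'E'
import cv2
im=cv2.imread("pics/w0.png")[180:270,195:460]
cv2.imwrite("pics/w0c.png",cv2.resize(im,None,fx=3,fy=3,interpolation=cv2.INTER_CUBIC))
E
```

```text
(no output)
```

View pics/w0c.png

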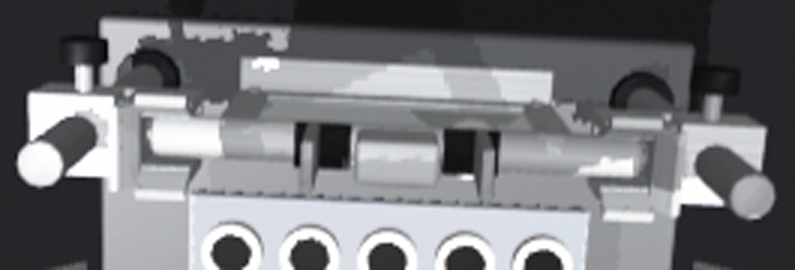

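```bash
cat >> h.py <<'E'
def ray(M,c,uv,z):
    K=np.array(calibration(c)["intrinsics"]); d=M[:3,:3]@np.linalg.solve(K,[uv[0],uv[1],1]); o=M[:3,3]; return (o+d*(z-o[2])/d[2])
def seg(M,c,a,b,z):
    A,B=ray(M,c,a,z),ray(M,c,b,z); v=B-A; print(A.round(1),B.round(1),"mid",((A+B)/2).round(1),"len",np.linalg.norm(v).round(1),"ang",np.degrees(np.arctan2(v[1],v[0])).round(2))
E
python3 - <<'E'
from h import *
M=T("wrist"); f=lambda x,y:(195+x/3,180+y/3)
for n,a,b,z in [("posts",f(40,165),f(750,195),175),("base",f(103,18),f(690,46),15),("barrel",f(145,133),f(650,155),129),("tabtopfront",f(307,124),f(487,130),162),("tabtopback",f(307,192),f(486,203),162)]:
    print(n); seg(M,"wrist",a,b,z)
E
```

```text
posts
[506.7 156.4 175. ] [551.1 356.6 175. ] mid [528.9 256.5 175. ] len 205.1 ang 77.5
base
[478.7 142.9  15. ] [532.6 381.4  15. ] mid [505.7 262.2  15. ] len 244.5 ang 77.26
barrel
[510.4 177.  129. ] [546.3 338.1 129. ] mid [528.3 257.5 129. ] len 165.0 ang 77.44
tabtopfront
[510.6 232.9 162. ] [521.7 285.2 162. ] mid [516.2 259.1 162. ] len 53.4 ang 78.05
tabtopback
[531.1 229.  162. ] [543.8 281.5 162. ] mid [537.5 255.2 162. ] len 54.0 ang 76.36
```

Confirmed: the barrel measures about 160 mm and the tabs about 54 mm apart, so the guard on stand_a is the larger one. Next I'll move above it.

To row units: -11 cm / 75 = -0.1467, 1.3 cm / 75 = 0.0173, -2 degrees / 120 = -0.0167.

Call:
arm_command:
  motion:
    - {"hand": 1, "x": 0.0173, "y": 0.0053, "z": -0.04, "rx": 0, "ry": 0, "rz": -0.0167}
    - {"hand": 1, "x": 0.0173, "y": 0.0053, "z": -0.1067, "rx": 0, "ry": 0, "rz": -0.0167}
    - {"hand": 1, "x": 0.0173, "y": 0.0053, "z": -0.1467, "rx": 0, "ry": 0, "rz": -0.0167}
    - {"hand": 1, "x": 0.0173, "y": 0.0053, "z": -0.1467, "rx": 0, "ry": 0, "rz": -0.0167}

```text
time: 2.82
position: [525.6, 259.7, 212.3]
tcp_rot: [0.105, 0.994, -0.001, -0.003]
contact_force: [-0.8, -0.3, 0.4]
grip_width: 0.999
finger_force: 0.0
```

```bash
python3 - <<'E'
from h import *
s=sense();print(s["position"],s["tcp_rot"],s["contact_force"],s["time"])
im=camera("wrist"); cv2.imwrite("pics/w1.png",im[:,:,::-1])
cv2.imwrite("pics/w1c.png",cv2.resize(im[140:340,180:460,::-1],None,fx=2.8,fy=2.8,interpolation=cv2.INTER_CUBIC))
show("wrist",0,[("t","guard"),("t","tabs")])
E
```

```text
[525.55062735 259.74745124 212.2699107 ] [ 0.10509519  0.99445808 -0.00101844 -0.00266299] [-0.76629668 -0.27197602  0.40519833] 2.825
wrist t guard 0.7 [532.8 249.8 131.1] [312. 254.]
wrist t tabs 0.71 [532.7 253.5 159.6] [316. 264.]
```

View pics/w1c.png

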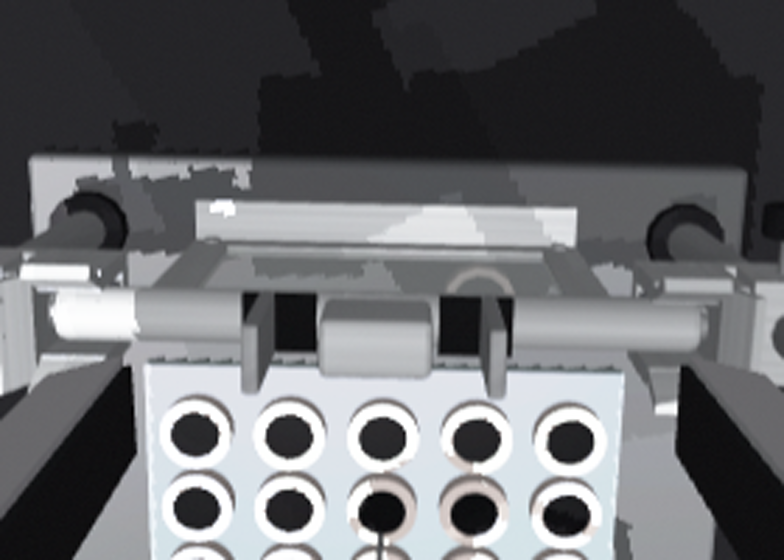

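```bash
python3 - <<'E'
from h import *
M=T("wrist"); f=lambda x,y:(180+x/2.8,140+y/2.8)
s=sense();print(s["position"],s["tcp_rot"],s["time"])
for n,a,b,z in [("base",f(32,155),f(743,168),15),("tabtopback",f(250,389),f(498,396),162),("tabtopfront",f(247,330),f(496,337),162),("barreltop",f(57,300),f(705,318),132)]:
    print(n); seg(M,"wrist",a,b,z)
E
```

```text
[528.56797964 260.05112843 217.17527845] [1.05494156e-01 9.94418612e-01 5.96557407e-04 1.50019713e-03] 2.975
base
[485.1 137.3  15. ] [541.5 378.9  15. ] mid [513.3 258.1  15. ] len 248.1 ang 76.85
tabtopback
[537.6 222.8 162. ] [551.  277.2 162. ] mid [544.3 250.  162. ] len 56.0 ang 76.17
tabtopfront
[524.  225.5 162. ] [537.2 279.4 162. ] mid [530.6 252.5 162. ] len 55.5 ang 76.21
barreltop
[514.4 174.9 132. ] [552.9 332.2 132. ] mid [533.6 253.6 132. ] len 161.9 ang 76.24
```

Call:
arm_command:
  motion:
    - {"hand": 1, "x": 0, "y": 0, "z": 0, "rx": 0, "ry": 0, "rz": 0}
    - {"hand": 1, "x": 0, "y": 0, "z": 0, "rx": 0, "ry": 0, "rz": 0}

```text
time: 3.22
position: [528.3, 259.4, 216.3]
tcp_rot: [0.106, 0.994, 0.0, 0.001]
contact_force: [0.1, -0.2, 0.3]
grip_width: 1.003
finger_force: 0.0
```

```bash
python3 - <<'E'
from h import *
M0=T("wrist");s=sense();print(s["position"],s["tcp_rot"],s["joint_vel"].round(3),s["time"])
im=camera("wrist"); old=cv2.imread("pics/w1.png")
g=lambda i:cv2.cvtColor(i,cv2.COLOR_BGR2GRAY)
p0=np.float32([[180+x/2.8,140+y/2.8] for x,y in [(32,155),(743,168),(250,389),(498,396),(247,330),(496,337),(57,300),(705,318)]]).reshape(-1,1,2)
p1,st,e=cv2.calcOpticalFlowPyrLK(g(old),g(im[:,:,::-1].copy()),p0,None,winSize=(21,21))
print((p1-p0).reshape(-1,2).round(1).tolist(),st.ravel())
p=p1.reshape(-1,2)
for n,i,z in [("base",0,15),("tabtopback",2,162),("tabtopfront",4,162),("barreltop",6,132)]:
    print(n); seg(M0,"wrist",p[i],p[i+1],z)
v=M0[:3,:3]; print("tool y ang",np.degrees(np.arctan2(*Ro.from_quat(s["tcp_rot"]).as_matrix()[1::-1,1])))
show("wrist",0,[("t","guard"),("t","tabs")])
E
```

```text
[528.34963407 259.40446094 216.3128064 ] [1.05932825e-01 9.94372734e-01 3.71310577e-04 9.82389906e-04] [-0.002  0.004  0.006 -0.001 -0.002  0.   ] 3.225
[[-0.20000000298023224, -4.900000095367432], [-2.299999952316284, -5.5], [-0.5, -5.900000095367432], [-1.100000023841858, -6.099999904632568], [-0.20000000298023224, -6.599999904632568], [-1.2999999523162842, -7.0], [0.699999988079071, -6.5], [-2.4000000953674316, -7.199999809265137]] [1 1 1 1 1 1 1 1]
base
[479.8 138.1  15. ] [535.2 376.5  15. ] mid [507.5 257.3  15. ] len 244.7 ang 76.92
tabtopback
[533.2 223.  162. ] [546.2 276.6 162. ] mid [539.7 249.8 162. ] len 55.1 ang 76.32
tabtopfront
[519.3 226.  162. ] [532.1 278.8 162. ] mid [525.7 252.4 162. ] len 54.3 ang 76.42
barreltop
[509.4 176.4 132. ] [546.8 330.5 132. ] mid [528.1 253.4 132. ] len 158.5 ang 76.36
tool y ang 77.83821757075337
wrist t guard 0.6 [529.6 248.3 126.8] [309. 245.]
wrist t tabs 0.87 [535.1 251.8 156.6] [315. 264.]
```

To row units: -7.5 cm / 75 = -0.1, -6.5 cm / 75 = -0.0867, -1.2 degrees / 120 = -0.01.

Call:
arm_command:
  motion:
    - {"hand": 1, "x": 0.0053, "y": -0.0093, "z": -0.0133, "rx": 0, "ry": 0, "rz": -0.01}
    - {"hand": 1, "x": 0.0053, "y": -0.0093, "z": -0.0533, "rx": 0, "ry": 0, "rz": -0.01}
    - {"hand": 1, "x": 0.0053, "y": -0.0093, "z": -0.0867, "rx": 0, "ry": 0, "rz": -0.01}
    - {"hand": 1, "x": 0.0053, "y": -0.0093, "z": -0.1, "rx": 0, "ry": 0, "rz": -0.01}
    - {"hand": 1, "x": 0.0053, "y": -0.0093, "z": -0.1, "rx": 0, "ry": 0, "rz": -0.01}

```text
time: 4.0
position: [531.5, 251.8, 139.3]
tcp_rot: [0.117, 0.993, -0.0, -0.001]
contact_force: [0.5, 0.5, -0.7]
grip_width: 0.999
finger_force: 0.0
```

Call:
arm_command:
  motion:
    - {"hand": 1, "x": 0, "y": 0, "z": 0, "rx": 0, "ry": 0, "rz": 0}
    - {"hand": 1, "x": 0, "y": 0, "z": 0, "rx": 0, "ry": 0, "rz": 0}

```text
time: 4.25
position: [532.5, 252.4, 141.2]
tcp_rot: [0.116, 0.993, 0.0, 0.001]
contact_force: [-0.7, 0.4, 0.2]
grip_width: 1.001
finger_force: 0.0
```

```bash
python3 - <<'E'
from h import *
s=sense();print(s["position"],s["tcp_rot"],s["contact_force"],s["time"])
im=camera("wrist"); cv2.imwrite("pics/w2.png",im[:,:,::-1])
show("wrist",0,[("t","guard"),("t","tabs")])
E
```

```text
[532.52534319 252.37359739 141.20197114] [1.16412049e-01 9.93200480e-01 3.57655247e-04 9.56211362e-04] [-0.70930944  0.37292329  0.19064159] 4.25
wrist t guard 0.83 [528.  250.3 130.6] [318. 271.]
wrist t tabs 0.93 [530.1 254.4 153.4] [327. 289.]
wrist t tabs 0.59 [525.7 251.4 129.7] [319. 265.]
```

View pics/w2.png

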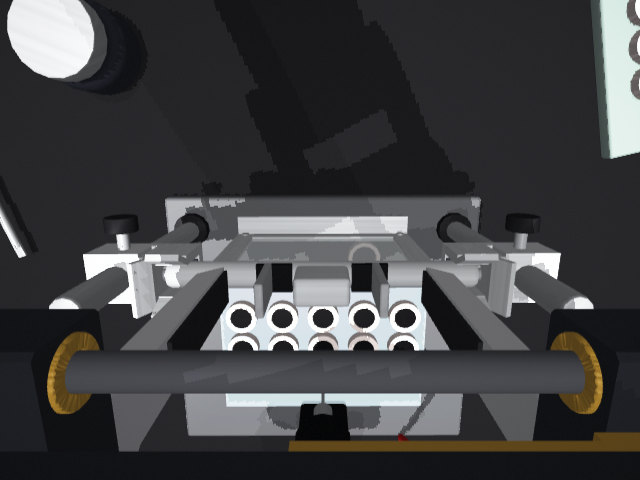

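The tabs show at px (260,290) and (383,290). They are about centred between the fingers, within 1 mm. I'll go down and squeeze.

To row units: -0.6 cm / 75 = -0.008, -0.3 cm / 75 = -0.004.

Call:
arm_command:
  motion:
    - {"hand": 1, "x": 0, "y": -0.0013, "z": -0.004, "rx": 0, "ry": 0, "rz": 0}
    - {"hand": 1, "x": 0, "y": -0.0013, "z": -0.008, "rx": 0, "ry": 0, "rz": 0}
    - {"hand": 0.4, "x": 0, "y": -0.0013, "z": -0.008, "rx": 0, "ry": 0, "rz": 0}
    - {"hand": 0.4, "x": 0, "y": -0.0013, "z": -0.008, "rx": 0, "ry": 0, "rz": 0}
  force: 22

```text
time: 4.9
position: [531.8, 251.2, 133.9]
tcp_rot: [0.116, 0.993, -0.0, -0.0]
contact_force: [0.6, -0.4, -0.0]
grip_width: 0.824
finger_force: 0.0
```

Call:
arm_command:
  motion:
    - {"hand": -1, "x": 0, "y": 0, "z": 0, "rx": 0, "ry": 0, "rz": 0}
    - {"hand": -1, "x": 0, "y": 0, "z": 0, "rx": 0, "ry": 0, "rz": 0}
    - {"hand": -1, "x": 0, "y": 0, "z": 0, "rx": 0, "ry": 0, "rz": 0}
  force: 22

```text
time: 5.28
position: [531.8, 251.2, 134.0]
tcp_rot: [0.116, 0.993, 0.0, 0.0]
contact_force: [0.2, 0.2, -0.2]
grip_width: 0.51
finger_force: 7.0
```

Call:
arm_command:
  motion:
    - {"hand": -1, "x": 0, "y": 0, "z": 0, "rx": 0, "ry": 0, "rz": 0}
    - {"hand": -1, "x": 0, "y": 0, "z": 0, "rx": 0, "ry": 0, "rz": 0}
    - {"hand": -1, "x": 0, "y": 0, "z": 0, "rx": 0, "ry": 0, "rz": 0}
  force: 22

```text
time: 5.65
position: [531.8, 251.3, 134.2]
tcp_rot: [0.116, 0.993, 0.0, 0.0]
contact_force: [-0.2, 0.2, 2.6]
grip_width: 0.401
finger_force: 22.0
```

To row units: 3 cm / 75 = 0.04, 2 cm / 75 = 0.0267.

Call:
arm_command:
  motion:
    - {"hand": -1, "x": 0, "y": 0, "z": 0.0067, "rx": 0, "ry": 0, "rz": 0}
    - {"hand": -1, "x": 0, "y": 0, "z": 0.0133, "rx": 0, "ry": 0, "rz": 0}
    - {"hand": -1, "x": 0, "y": 0, "z": 0.0267, "rx": 0, "ry": 0, "rz": 0}
    - {"hand": -1, "x": 0, "y": 0, "z": 0.04, "rx": 0, "ry": 0, "rz": 0}

```text
time: 6.15
position: [531.5, 251.1, 164.3]
tcp_rot: [0.116, 0.993, -0.0, -0.0]
contact_force: [0.5, -0.3, -3.9]
grip_width: 0.396
finger_force: 22.0
```

To row units: 14 cm / 75 = 0.1867, 11 cm / 75 = 0.1467.

Call:
arm_command:
  motion:
    - {"hand": -1, "x": 0, "y": 0, "z": 0.04, "rx": 0, "ry": 0, "rz": 0}
    - {"hand": -1, "x": 0, "y": 0, "z": 0.0933, "rx": 0, "ry": 0, "rz": 0}
    - {"hand": -1, "x": 0, "y": 0, "z": 0.1467, "rx": 0, "ry": 0, "rz": 0}
    - {"hand": -1, "x": 0, "y": 0, "z": 0.1867, "rx": 0, "ry": 0, "rz": 0}

```text
time: 6.65
position: [532.0, 251.2, 306.7]
tcp_rot: [0.116, 0.993, 0.0, 0.001]
contact_force: [-0.1, 0.5, -4.1]
grip_width: 0.399
finger_force: 22.0
```

```bash
python3 - <<'E'
from h import *
s=sense();print(s["position"],s["time"],s["contact_force"])
im=camera("top")
cv2.imwrite("pics/t1c.png",cv2.resize(im[100:240,330:470,::-1],None,fx=4,fy=4,interpolation=cv2.INTER_CUBIC))
show("top",0,[("t","stand_b"),("t","guard")])
E
```

```text
[532.04394495 251.23164025 306.72072542] 6.65 [-0.0735462   0.53061536 -4.10311433]
top t stand_b 0.92 [ 587.3 -222.9   -2.9] [401. 184.]
top t stand_b 0.61 [616.3 232.5   3.6] [225. 176.]
top t guard 0.49 [532.  257.2 298.6] [190. 189.]
```

View pics/t1c.png

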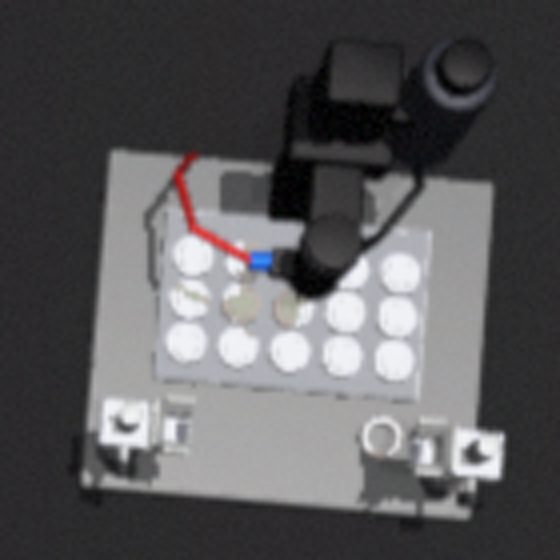

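```bash
python3 - <<'E'
from h import *
M=T("top"); f=lambda x,y:(330+x/4,100+y/4)
for n,a,b,z in [("front",f(470,520),f(83,486),15),("back",f(493,184),f(110,150),15),("posts",f(478,450),f(125,421),175)]:
    print(n); seg(M,"top",a,b,z)
# control: stand_a in the first picture
E
```

```text
front
[ 463.7 -335.6   15. ] [490.1 -89.7  15. ] mid [ 476.9 -212.7   15. ] len 247.3 ang 83.88
back
[ 680.7 -357.8   15. ] [ 707.5 -111.8   15. ] mid [ 694.1 -234.8   15. ] len 247.5 ang 83.79
posts
[ 487.6 -310.5  175. ] [ 508.1 -108.6  175. ] mid [ 497.9 -209.5  175. ] len 203.0 ang 84.2
```

To row units: -28 cm / 75 = -0.3733, -22 cm / 75 = -0.2933, 16 degrees / 120 = 0.1333.

Call:
arm_command:
  motion:
    - {"hand": -1, "x": -0.0133, "y": -0.0533, "z": 0.0133, "rx": 0, "ry": 0, "rz": 0.0167}
    - {"hand": -1, "x": -0.0267, "y": -0.1333, "z": 0.0267, "rx": 0, "ry": 0, "rz": 0.05}
    - {"hand": -1, "x": -0.04, "y": -0.2133, "z": 0.0267, "rx": 0, "ry": 0, "rz": 0.0833}
    - {"hand": -1, "x": -0.0533, "y": -0.2933, "z": 0.0267, "rx": 0, "ry": 0, "rz": 0.1083}
    - {"hand": -1, "x": -0.0533, "y": -0.3733, "z": 0.0267, "rx": 0, "ry": 0, "rz": 0.1333}

```text
time: 7.42
position: [490.2, -30.2, 321.8]
tcp_rot: [-0.024, 1.0, 0.0, -0.001]
contact_force: [0.9, -0.0, -3.9]
grip_width: 0.398
finger_force: 22.0
```

To row units: -18.4 cm / 75 = -0.2453, 1.2 cm / 75 = 0.016, -8.7 degrees / 120 = -0.0725.

Call:
arm_command:
  motion:
    - {"hand": -1, "x": 0.004, "y": -0.0667, "z": 0, "rx": 0, "ry": 0, "rz": -0.025}
    - {"hand": -1, "x": 0.008, "y": -0.1333, "z": 0, "rx": 0, "ry": 0, "rz": -0.05}
    - {"hand": -1, "x": 0.0133, "y": -0.2, "z": 0, "rx": 0, "ry": 0, "rz": -0.0725}
    - {"hand": -1, "x": 0.016, "y": -0.2453, "z": 0, "rx": 0, "ry": 0, "rz": -0.0725}
    - {"hand": -1, "x": 0.016, "y": -0.2453, "z": 0, "rx": 0, "ry": 0, "rz": -0.0725}

```text
time: 8.05
position: [502.7, -214.3, 321.2]
tcp_rot: [0.055, 0.999, 0.001, -0.002]
contact_force: [0.1, 0.5, -4.4]
grip_width: 0.4
finger_force: 22.0
```

Call:
arm_command:
  motion:
    - {"hand": -1, "x": 0, "y": 0, "z": 0, "rx": 0, "ry": 0, "rz": 0}
    - {"hand": -1, "x": 0, "y": 0, "z": 0, "rx": 0, "ry": 0, "rz": 0}

```text
time: 8.3
position: [503.7, -211.6, 323.4]
tcp_rot: [0.052, 0.999, 0.0, -0.0]
contact_force: [0.8, 0.2, -3.9]
grip_width: 0.401
finger_force: 22.0
```

```bash
python3 - <<'E'
from h import *
s=sense();print(s["position"],s["tcp_rot"],s["contact_force"],s["time"])
im=camera("wrist"); cv2.imwrite("pics/w3.png",im[:,:,::-1])
cv2.imwrite("pics/w3c.png",cv2.resize(im[130:330,140:520,::-1],None,fx=2.1,fy=2.1,interpolation=cv2.INTER_CUBIC))
show("wrist",0,[("t","guard"),("t","tabs"),("t","left_end"),("t","stand_b")])
for dy in(73,-73): 
  for z in (151,125): print(dy,z,proj("wrist",[502+.105*dy,-214.5+.9945*dy,z]))
E
```

```text
[ 503.65452029 -211.63978289  323.44036923] [ 5.22403777e-02  9.98634410e-01  3.27241671e-04 -3.89786528e-04] [ 0.81501888  0.17480666 -3.92932115] 8.3
wrist t guard 0.87 [ 502.8 -214.1  317.2] [319. 279.]
wrist t tabs 0.94 [ 504.  -211.4  343.1] [325. 301.]
wrist t left_end 0.84 [ 512.4 -131.5  313.5] [482. 278.]
73 151 [402. 217.]
73 125 [396. 212.]
-73 151 [242. 217.]
-73 125 [247. 212.]
```

View pics/w3c.png

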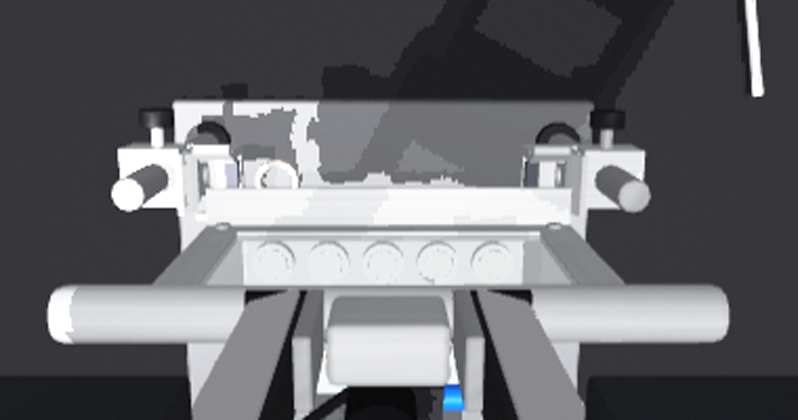

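```bash
python3 - <<'E'
from h import *
M=T("wrist"); f=lambda x,y:(140+x/2.1,130+y/2.1)
s=sense(); print(s["position"],"tool y ang",np.degrees(np.arctan2(*Ro.from_quat(s["tcp_rot"]).as_matrix()[1::-1,1])))
for n,a,b,z in [("front",f(173,101),f(595,101),15),("posts",f(129,195),f(633,193),175),("brk outer wall top",f(183,148),f(578,148),151),("barrel",f(50,313),f(729,313),318)]:
    print(n); seg(M,"wrist",a,b,z)
E
python3 -c "
import cv2
im=cv2.imread('pics/w3.png')
a=im[185:240,190:265];b=im[185:240,380:455]
cv2.imwrite('pics/w3d.png',cv2.resize(cv2.hconcat([a,b]),None,fx=5,fy=5,interpolation=cv2.INTER_CUBIC))"
```

```text
[ 503.87384033 -212.29813282  324.168545  ] tool y ang 83.97826003681374
front
[ 466. -335.   15.] [492.  -87.9  15. ] mid [ 479.  -211.4   15. ] len 248.5 ang 84.01
posts
[ 492.3 -316.5  175. ] [ 512.9 -112.6  175. ] mid [ 502.6 -214.6  175. ] len 204.9 ang 84.24
brk outer wall top
[ 478.4 -297.9  151. ] [ 496.1 -128.7  151. ] mid [ 487.2 -213.3  151. ] len 170.1 ang 84.01
barrel
[ 494.7 -291.8  318. ] [ 511.6 -131.2  318. ] mid [ 503.1 -211.5  318. ] len 161.5 ang 84.0
```

View pics/w3d.png

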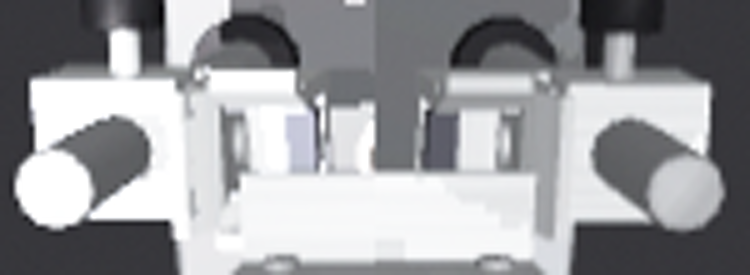

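Call:
arm_command:
  motion:
    - {"hand": -1, "x": -0.0007, "y": -0.0033, "z": -0.04, "rx": 0, "ry": 0, "rz": 0}
    - {"hand": -1, "x": -0.0007, "y": -0.0033, "z": -0.0933, "rx": 0, "ry": 0, "rz": 0}
    - {"hand": -1, "x": -0.0007, "y": -0.0033, "z": -0.1467, "rx": 0, "ry": 0, "rz": 0}
    - {"hand": -1, "x": -0.0007, "y": -0.0033, "z": -0.18, "rx": 0, "ry": 0, "rz": 0}
    - {"hand": -1, "x": -0.0007, "y": -0.0033, "z": -0.18, "rx": 0, "ry": 0, "rz": 0}

```text
time: 9.18
position: [502.0, -214.2, 186.8]
tcp_rot: [0.053, 0.999, 0.001, -0.002]
contact_force: [-0.8, -0.6, -3.3]
grip_width: 0.397
finger_force: 22.0
```

Call:
arm_command:
  motion:
    - {"hand": -1, "x": 0, "y": 0, "z": 0, "rx": 0, "ry": 0, "rz": 0}
    - {"hand": -1, "x": 0, "y": 0, "z": 0, "rx": 0, "ry": 0, "rz": 0}

```text
time: 9.43
position: [504.3, -215.9, 191.0]
tcp_rot: [0.053, 0.999, -0.001, 0.001]
contact_force: [-0.7, -0.7, -4.1]
grip_width: 0.404
finger_force: 22.0
```

```bash
python3 - <<'E'
from h import *
s=sense();print(s["position"],s["tcp_rot"],s["contact_force"],s["time"],"tool y ang",np.degrees(np.arctan2(*Ro.from_quat(s["tcp_rot"]).as_matrix()[1::-1,1])))
im=camera("wrist"); cv2.imwrite("pics/w4.png",im[:,:,::-1])
cv2.imwrite("pics/w4c.png",cv2.resize(im[180:330,110:540,::-1],None,fx=1.85,fy=1.85,interpolation=cv2.INTER_CUBIC))
E
```

```text
[ 504.26499787 -215.92334748  191.0050225 ] [ 5.28782535e-02  9.98599544e-01 -8.91176452e-04  1.43058204e-03] [-0.69223998 -0.73469886 -4.06318259] 9.425 tool y ang 83.93762482282492
```

View pics/w4c.png

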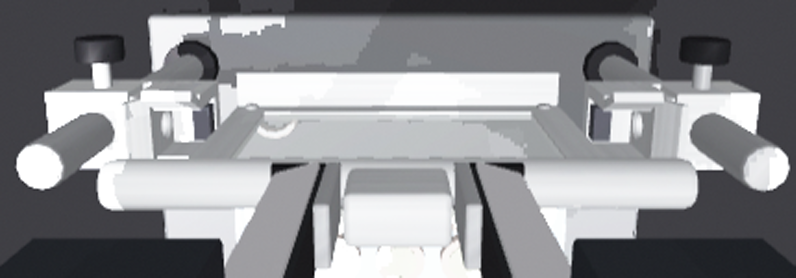

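```bash
python3 - <<'E'
from h import *
M=T("wrist"); f=lambda x,y:(110+x/1.85,180+y/1.85)
s=sense(); print(s["position"],s["time"],s["joint_vel"].round(3))
for n,a,b,z in [("front",f(151,15),f(655,15),15),("posts",f(40,167),f(766,168),175),("barrel",f(98,186),f(698,186),185)]:
    print(n); seg(M,"wrist",a,b,z)
E
```

```text
[ 504.10001378 -215.81979565  190.73433567] 9.475 [-0.001  0.002  0.009 -0.002 -0.001  0.   ]
front
[ 464.7 -332.5   15. ] [490.6 -87.6  15. ] mid [ 477.6 -210.    15. ] len 246.3 ang 83.98
posts
[ 491.3 -315.6  175. ] [ 513.1 -111.8  175. ] mid [ 502.2 -213.7  175. ] len 205.0 ang 83.91
barrel
[ 495.5 -295.7  185. ] [ 512.4 -134.9  185. ] mid [ 504.  -215.3  185. ] len 161.7 ang 83.99
```

Call:
arm_command:
  motion:
    - {"hand": -1, "x": -0.002, "y": 0.002, "z": -0.0067, "rx": 0, "ry": 0, "rz": 0}
    - {"hand": -1, "x": -0.002, "y": 0.002, "z": -0.0133, "rx": 0, "ry": 0, "rz": 0}
    - {"hand": -1, "x": -0.002, "y": 0.002, "z": -0.02, "rx": 0, "ry": 0, "rz": 0}
    - {"hand": -1, "x": -0.002, "y": 0.002, "z": -0.0267, "rx": 0, "ry": 0, "rz": 0}
    - {"hand": -1, "x": -0.002, "y": 0.002, "z": -0.0307, "rx": 0, "ry": 0, "rz": 0}

```text
time: 10.1
position: [501.6, -213.7, 165.5]
tcp_rot: [0.053, 0.999, 0.0, -0.0]
contact_force: [0.3, -0.4, -3.7]
grip_width: 0.398
finger_force: 22.0
```

To row units: -0.4 cm / 75 = -0.0053, -0.2 cm / 75 = -0.0027.

Call:
arm_command:
  motion:
    - {"hand": -1, "x": 0, "y": 0, "z": -0.0027, "rx": 0, "ry": 0, "rz": 0}
    - {"hand": -1, "x": 0, "y": 0, "z": -0.0053, "rx": 0, "ry": 0, "rz": 0}

```text
time: 10.35
position: [501.9, -213.9, 162.0]
tcp_rot: [0.053, 0.999, -0.0, 0.0]
contact_force: [-0.0, -0.8, -4.3]
grip_width: 0.398
finger_force: 22.0
```

Call:
arm_command:
  motion:
    - {"hand": -1, "x": 0, "y": 0, "z": -0.004, "rx": 0, "ry": 0, "rz": 0}
    - {"hand": -1, "x": 0, "y": 0, "z": -0.008, "rx": 0, "ry": 0, "rz": 0}
    - {"hand": -1, "x": 0, "y": 0, "z": -0.0107, "rx": 0, "ry": 0, "rz": 0}

```text
time: 10.72
position: [501.7, -213.8, 153.8]
tcp_rot: [0.053, 0.999, 0.0, -0.0]
contact_force: [-0.9, -0.2, -4.0]
grip_width: 0.399
finger_force: 22.0
```

To row units: -0.4 cm / 75 = -0.0053, -0.2 cm / 75 = -0.0027.

Call:
arm_command:
  motion:
    - {"hand": -1, "x": 0, "y": 0, "z": -0.0027, "rx": 0, "ry": 0, "rz": 0}
    - {"hand": -1, "x": 0, "y": 0, "z": -0.0053, "rx": 0, "ry": 0, "rz": 0}

```text
time: 10.98
position: [501.8, -213.8, 149.9]
tcp_rot: [0.053, 0.999, -0.0, 0.0]
contact_force: [-0.6, 0.5, -3.9]
grip_width: 0.405
finger_force: 22.0
```

To row units: -0.4 cm / 75 = -0.0053, -0.2 cm / 75 = -0.0027.

Call:
arm_command:
  motion:
    - {"hand": -1, "x": 0, "y": 0, "z": -0.0027, "rx": 0, "ry": 0, "rz": 0}
    - {"hand": -1, "x": 0, "y": 0, "z": -0.0053, "rx": 0, "ry": 0, "rz": 0}

```text
time: 11.22
position: [502.0, -213.9, 146.0]
tcp_rot: [0.053, 0.999, -0.0, 0.0]
contact_force: [-0.1, -0.5, -3.1]
grip_width: 0.4
finger_force: 22.0
```

To row units: -0.3 cm / 75 = -0.004, -0.15 cm / 75 = -0.002.

Call:
arm_command:
  motion:
    - {"hand": -1, "x": 0, "y": 0, "z": -0.002, "rx": 0, "ry": 0, "rz": 0}
    - {"hand": -1, "x": 0, "y": 0, "z": -0.004, "rx": 0, "ry": 0, "rz": 0}

```text
time: 11.48
position: [501.9, -213.9, 143.1]
tcp_rot: [0.053, 0.999, -0.0, 0.0]
contact_force: [0.4, 0.2, -3.9]
grip_width: 0.401
finger_force: 22.0
```

To row units: -0.3 cm / 75 = -0.004, -0.15 cm / 75 = -0.002.

Call:
arm_command:
  motion:
    - {"hand": -1, "x": 0, "y": 0, "z": -0.002, "rx": 0, "ry": 0, "rz": 0}
    - {"hand": -1, "x": 0, "y": 0, "z": -0.004, "rx": 0, "ry": 0, "rz": 0}

```text
time: 11.72
position: [502.0, -213.9, 140.6]
tcp_rot: [0.053, 0.999, -0.0, 0.0]
contact_force: [-1.1, 1.6, 1.2]
grip_width: 0.395
finger_force: 22.0
```

To row units: -0.2 cm / 75 = -0.0027, -0.1 cm / 75 = -0.0013.

Call:
arm_command:
  motion:
    - {"hand": -1, "x": 0, "y": 0, "z": -0.0013, "rx": 0, "ry": 0, "rz": 0}
    - {"hand": -1, "x": 0, "y": 0, "z": -0.0027, "rx": 0, "ry": 0, "rz": 0}

```text
time: 11.98
position: [502.0, -213.9, 138.5]
tcp_rot: [0.053, 0.999, -0.0, 0.0]
contact_force: [0.4, 0.8, 1.8]
grip_width: 0.398
finger_force: 22.0
```

To row units: -0.15 cm / 75 = -0.002, -0.1 cm / 75 = -0.0013.

Call:
arm_command:
  motion:
    - {"hand": -1, "x": 0, "y": 0, "z": -0.0013, "rx": 0, "ry": 0, "rz": 0}
    - {"hand": -1, "x": 0, "y": 0, "z": -0.002, "rx": 0, "ry": 0, "rz": 0}

```text
time: 12.22
position: [501.9, -213.9, 136.7]
tcp_rot: [0.053, 0.999, -0.0, 0.0]
contact_force: [0.4, 1.3, 1.8]
grip_width: 0.402
finger_force: 22.0
```

Call:
arm_command:
  motion:
    - {"hand": -1, "x": 0, "y": 0, "z": -0.0013, "rx": 0, "ry": 0, "rz": 0}
    - {"hand": -1, "x": 0, "y": 0, "z": -0.0013, "rx": 0, "ry": 0, "rz": 0}

```text
time: 12.48
position: [501.9, -213.9, 135.6]
tcp_rot: [0.053, 0.999, -0.0, 0.0]
contact_force: [-0.5, 0.6, 2.1]
grip_width: 0.398
finger_force: 22.0
```

To row units: -0.1 cm / 75 = -0.0013.

Call:
arm_command:
  motion:
    - {"hand": -1, "x": 0, "y": 0, "z": -0.0013, "rx": 0, "ry": 0, "rz": 0}
    - {"hand": -1, "x": 0, "y": 0, "z": -0.0013, "rx": 0, "ry": 0, "rz": 0}

```text
time: 12.72
position: [502.0, -213.9, 135.1]
tcp_rot: [0.053, 0.999, -0.0, 0.0]
contact_force: [-1.0, 1.6, 4.7]
grip_width: 0.401
finger_force: 22.0
```

To row units: -0.05 cm / 75 = -0.0007.

Call:
arm_command:
  motion:
    - {"hand": -1, "x": 0, "y": 0, "z": -0.0007, "rx": 0, "ry": 0, "rz": 0}
    - {"hand": -1, "x": 0, "y": 0, "z": -0.0007, "rx": 0, "ry": 0, "rz": 0}

```text
time: 12.98
position: [502.0, -213.9, 135.0]
tcp_rot: [0.053, 0.999, -0.0, 0.0]
contact_force: [-2.3, 3.3, 7.2]
grip_width: 0.397
finger_force: 22.0
```

Firm stop at TCP 135.0: the force climbs from 2 N to 7 N in about 0.1 mm. A little more preload, then I'll release slowly while still pressing.

To row units: -0.08 cm / 75 = -0.0011, -0.03 cm / 75 = -0.0004.

Call:
arm_command:
  motion:
    - {"hand": -1, "x": 0.0003, "y": -0.0004, "z": -0.0011, "rx": 0, "ry": 0, "rz": 0}
    - {"hand": -1, "x": 0.0003, "y": -0.0004, "z": -0.0011, "rx": 0, "ry": 0, "rz": 0}

```text
time: 13.22
position: [502.1, -214.0, 134.9]
tcp_rot: [0.053, 0.999, 0.0, -0.0]
contact_force: [-5.1, 4.6, 12.0]
grip_width: 0.397
finger_force: 22.0
```

Call:
arm_command:
  motion:
    - {"hand": -0.1, "x": 0, "y": 0, "z": 0, "rx": 0, "ry": 0, "rz": 0}
    - {"hand": 0, "x": 0, "y": 0, "z": 0, "rx": 0, "ry": 0, "rz": 0}

```text
time: 13.48
position: [502.7, -214.8, 134.6]
tcp_rot: [0.053, 0.999, -0.001, 0.001]
contact_force: [-1.5, 0.3, 6.7]
grip_width: 0.495
finger_force: 6.1
```

To row units: -0.05 cm / 75 = -0.0007.

Call:
arm_command:
  motion:
    - {"hand": 0.05, "x": 0, "y": 0, "z": -0.0007, "rx": 0, "ry": 0, "rz": 0}
    - {"hand": 0.1, "x": 0, "y": 0, "z": -0.0007, "rx": 0, "ry": 0, "rz": 0}

```text
time: 13.72
position: [502.9, -215.2, 134.4]
tcp_rot: [0.053, 0.999, -0.001, 0.001]
contact_force: [-1.2, -0.5, 7.9]
grip_width: 0.552
finger_force: 6.5
```

To row units: -0.05 cm / 75 = -0.0007.

Call:
arm_command:
  motion:
    - {"hand": 0.16, "x": 0, "y": 0, "z": -0.0007, "rx": 0, "ry": 0, "rz": 0}
    - {"hand": 0.2, "x": 0, "y": 0, "z": -0.0007, "rx": 0, "ry": 0, "rz": 0}

```text
time: 13.98
position: [503.2, -215.0, 134.2]
tcp_rot: [0.053, 0.999, -0.001, 0.002]
contact_force: [-1.7, 1.7, 10.8]
grip_width: 0.6
finger_force: 5.8
```

The tabs followed the fingers out to 56.4 mm, which they could only do with both pins in their holes. Now open fully and retreat.

To row units: 0.3 cm / 75 = 0.004, 0.2 cm / 75 = 0.0027.

Call:
arm_command:
  motion:
    - {"hand": 0.3, "x": 0, "y": 0, "z": 0.0007, "rx": 0, "ry": 0, "rz": 0}
    - {"hand": 0.7, "x": 0, "y": 0, "z": 0.002, "rx": 0, "ry": 0, "rz": 0}
    - {"hand": 1, "x": 0, "y": 0, "z": 0.0027, "rx": 0, "ry": 0, "rz": 0}
    - {"hand": 1, "x": 0, "y": 0, "z": 0.004, "rx": 0, "ry": 0, "rz": 0}
    - {"hand": 1, "x": 0, "y": 0, "z": 0.004, "rx": 0, "ry": 0, "rz": 0}

```text
time: 14.6
position: [501.7, -213.9, 134.8]
tcp_rot: [0.053, 0.999, 0.0, -0.0]
contact_force: [0.2, 1.0, 2.3]
grip_width: 0.995
finger_force: 0.9
```

To row units: 10 cm / 75 = 0.1333, 9 cm / 75 = 0.12.

Call:
arm_command:
  motion:
    - {"hand": 1, "x": 0, "y": 0, "z": 0.0067, "rx": 0, "ry": 0, "rz": 0}
    - {"hand": 1, "x": 0, "y": 0, "z": 0.0267, "rx": 0, "ry": 0, "rz": 0}
    - {"hand": 1, "x": 0, "y": 0, "z": 0.0667, "rx": 0, "ry": 0, "rz": 0}
    - {"hand": 1, "x": 0, "y": 0, "z": 0.12, "rx": 0, "ry": 0, "rz": 0}
    - {"hand": 1, "x": 0, "y": 0, "z": 0.1333, "rx": 0, "ry": 0, "rz": 0}

```text
time: 15.22
position: [503.3, -215.0, 239.0]
tcp_rot: [0.053, 0.999, -0.002, 0.003]
contact_force: [0.3, 0.1, 0.5]
grip_width: 0.998
finger_force: 0.0
```

Call:
arm_command:
  motion:
    - {"hand": 1, "x": 0, "y": 0, "z": 0, "rx": 0, "ry": 0, "rz": 0}
    - {"hand": 1, "x": 0, "y": 0, "z": 0, "rx": 0, "ry": 0, "rz": 0}

```text
time: 15.48
position: [501.2, -213.6, 233.3]
tcp_rot: [0.053, 0.999, 0.001, -0.001]
contact_force: [1.0, -0.7, -0.6]
grip_width: 1.007
finger_force: 0.0
```

```bash
python3 - <<'E'
from h import *
s=sense();print(s["position"],s["contact_force"],s["time"])
im=camera("wrist"); cv2.imwrite("pics/w5.png",im[:,:,::-1])
cv2.imwrite("pics/w5c.png",cv2.resize(im[160:320,180:470,::-1],None,fx=2.7,fy=2.7,interpolation=cv2.INTER_CUBIC))
show("wrist",0,[("t","guard"),("t","tabs"),("t","left_end")],1)
E
```

```text
[ 501.18251464 -213.56049302  233.3398367 ] [ 1.04834629 -0.73152516 -0.60380227] 15.475
wrist t guard 0.84 [ 500.3 -213.   131.4] [325. 236.]
wrist t tabs 0.74 [ 503.3 -211.7  154.7] [327. 247.]
wrist t left_end 0.87 [ 510.9 -132.9  126.8] [432. 237.]
```

View pics/w5c.png

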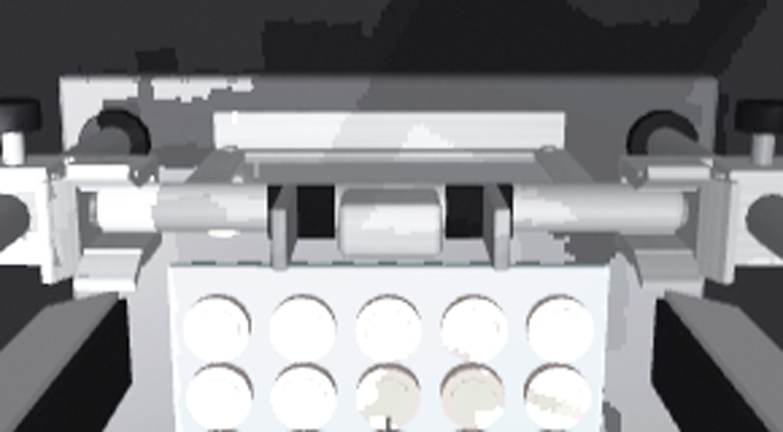

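The guard sits level between the brackets, lip to the front. The tabs, at crop (280,240) and (500,240), are about 53 mm apart centre to centre, so both pins are out. It looks the same as it did on stand_a.

```bash
python3 -c "
from rig import *
print(sign_off())"
```

```text
the job is handed in; nothing more can be done
None
```

The guard is moved to stand_b: pressed down to a firm stop on its seats, both pins sprung out into their holes and hanging straight; I handed the job in at about 16 s, but the hand-in returned no verdict.

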